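Seat the casting flask in the V-block and lock it with the lever

ROBOT

A 6-joint arm with a two-finger parallel gripper is mounted at the origin on the work surface. World frame = base frame: x ahead of the robot, y to its left, z up, the work surface at z = 0. Lengths are in m, angles in degrees, forces in N, time in s.
With the tool pointing down it reaches from about 0.425 to 0.95 m from the base axis. Payload 3.5 kg.
Tool frame: the origin (TCP) lies midway between the tips of the shut fingers; the grasp point (between the pads) lies 19 mm behind it (manip.hold_point_z is the z of the grasp point in the tool frame, in m); z points along the fingers, y is the line along which they close (so a half turn about z gives the same grasp; the last joint's range is limited). The gripper opens to 85 mm and grips with 20 to 120 N. Pads are 22 mm wide; open, the fingers measure 114 mm over their backs; the gripper's body (76 mm by 85 mm) begins 54 mm behind the grasp point. The pads swing forward as they close: fully open they stand 13 mm farther back than shut.
Start: joints at [-78.896, 16.404, 90.338, -0, 73.258, -8.594], TCP at [0.228, -0.635, 0.231] pointing down, gripper open.
Joint ranges: [-158.93, 158.93], [-51.34, 127.21], [12.03, 142.37], [-87.48, 267.48], [13.55, 161.25], [-162.69, 162.69]. Speed limits (degrees/s): [159.86, 159.86, 180, 180, 180, 180].

INTERFACE

Orientations are given as [roll, pitch, yaw] about the fixed x, y, z axes, in that order (R = Rz(yaw) Ry(pitch) Rx(roll)).
In Python, from bench import manip gives the robot as it stands.
- The arm moves only by the tool move_arm, never from a script. Its argument "moves" is a list of rows, each a list of 4 numbers: the shift along the world's x, y, z in m, then the turn about the world's z in degrees. In form: [[dx, dy, dz, turn], ...]. A call has 1 to 20 rows; each row shifts and turns the commanded pose from where the row before left it; what a row does not reach is not made up. A row lasts 1/8 s, in which the tool goes at most 62.5 mm and 10.7 degrees, less where a joint would pass 70% of its speed; a pose out of reach is approached as far as the arm can. A call is refused whole if a number of a shift passes 0.0625 or a number of a turn 10.7, either way. A call with a gripper value outside its range is refused whole. "grip" is the closure, from -1 (fully open) to 1 (shut), so that 0 is half open, set as the call begins (left out, the last holds). The fingers move at their own pace and stop on an object; "grip_force" is the grip in N (left out, the last holds). Time passes only in rows, so rows that do not move let the fingers close. It gives the time, the measured TCP pose, the force, the opening and the grip force at its end, in the units of the state.
- manip.sense(): the state, without advancing time (a new reading comes with each control period).
- manip.camera(name): name is "scene" or "top"; returns (picture, depth): 400x640x3 uint8, red, green, blue; 400x640 float32, m along the optical axis (not along the pixel's ray), 0 where there is no reading.
- manip.camera_params(name): a dict with "mtx" (3x3 intrinsics, pixels), "R" (3x3) and "t" (3): a world point X has camera coordinates R X + t. Camera axes: x right, y down, z forward; pixel columns grow to the right and rows downward; lengths in m; the calibration is good to about 2 mm. A picture is of the moment at which its call begins. camera_params takes no time and is no camera call.
- manip.finish_job(): hands the job in; it is judged then, once.
The state is a dict: "time": time; "joint_positions": joint angles; "qvel": joint speeds; "tau": joint torques, N m; "tcp_pos": TCP position; "orientation": TCP orientation; "ft_force": force on the tool from outside, world axes, zero at the start; "moment": the same for the moment, N m; "finger_gap": finger opening in m; "finger_force": force on a finger pad.
Only numpy, scipy, OpenCV 4.12 (cv2) and the standard library are available. Lean on these libraries where they do the work, as an engineer would, in place of code of your own. Each camera call takes 0.05 s, during which the arm holds its last target. There are 200 camera calls.

TASK

Swing the V-block's retaining lever fully open, slide the large plaster-filled casting flask across the bench into the V until it sits hard against both faces, then swing the lever fully shut behind it. Keep the flask upright and flat on the bench all the time, and leave everything else where it stands. If the flask stands where the lever swings, slide it aside first.

Things in the scene. Friction and masses are not known exactly. Their poses are not given: they have to be found in the camera images.
- flask_center (a point): the large casting flask: upright plain steel cylinder filled with white set plaster, 90 mm diameter, 65 mm high, loose, 0.6 to 0.9 kg, too wide to grasp; the point is its centre, 32.5 mm above the bench. Pushed above about 40 mm height it may tip. Sliding it takes up to about 7 N
- vblock: V-block fixed to the bench: two upright steel faces 45 mm high, 90 mm long, meeting at 90 degrees; the block reaches 115 mm along +x, 87 mm to each side. Origin on the bench under the axis of a seated flask; mouth towards its -x, apex 64 mm along +x, y across the mouth. No floor: the flask slides on the bench. A 26 mm high bracket at x -72 to 28, y 68 to 102 mm carries the lever
- seat (a point): centre of the flask when it rests against both faces of the V (32.5 mm above the bench). The flask may hang on one face first: pressing it home takes up to about 15 N
- lever (a joint): angle of the retaining lever about its upright pivot, rad: 0 fully shut (the lever lies across the mouth along the V-block's -y, 1.5 mm behind a seated flask), growing as it swings away from the V (at 1.57 it points along the V-block's -x), 1.85 fully open at its stop. It stays where it is left; about 1.5 N at its handle moves it
- lever_pivot (a point): the lever's pivot axis, 36 mm above the bench, fixed to the V-block at x -53.5, y +85 mm in its frame; hub radius 16 mm
- lever_grip (a point): point on the lever's upright round black handle, 16 mm diameter, 100 mm from the pivot axis; the handle rises from the bar to 125 mm above the bench, the point lies 102 mm above it. The lever's bar is 14 mm wide, 105 mm long from the pivot, and lies 28 to 44 mm above the bench
- anvil: fixed bystander: steel block on a square wooden foot, 100 x 100 mm, 60 mm high, sides along its axes; origin centre of underside
- small_flask_center (a point): loose bystander: smaller plaster-filled steel flask, 58 mm diameter, 60 mm high; its centre
- dapping_center (a point): loose bystander: brass dapping cube, 50 mm sides with dark round hollows; its centre
- jar_center (a point): loose bystander: amber glass jar with steel cap, 60 mm diameter, 65 mm high; its centre
- dish_center (a point): loose bystander: white ceramic cup without handle, 64 mm diameter, 45 mm high; its centre
- hammer: loose bystander: hammer, 200 mm long, lying along its x axis near the bench's right side; head (26 x 80 mm) 87 mm along +x; origin on the bench below its middle
- brick: loose bystander: white soldering brick 100 x 60 x 30 mm near the bench's left side; origin centre of underside
Not all that is in view belongs to the job. What is shaped like the part that bears flask_center but purple is not meant.

How it is judged (in metres and radians):
On the way, in this order (a step that is already met when the one before it is completed fails the run):
1. the lever is swung open (beyond 1.6 rad) (value of joint lever above 1.6 rad), for 0.2 s.
2. the flask is pushed home against both faces of the V while the lever is still open (horizontal distance between flask_center and seat below 0.004 m and angle between flask_center's own z axis and vertical below 0.06 rad and value of joint lever above 1.2 rad), for 0.3 s.
At the end, for the whole second after the job is handed in: the flask stands upright on the bench, its axis within 4 mm of the fully seated place in the V, at rest, and the lever is shut (below 0.08 rad) (horizontal distance between flask_center and seat below 0.004 m and angle between flask_center's own z axis and vertical below 0.06 rad and value of joint lever below 0.08 rad and linear speed of flask below 0.01 m/s and height (world z) of flask_center below 0.036 m); the robot touches nothing.
It fails at once if the flask is tipped by more than 0.25 rad (angle between flask_center's own z axis and vertical above 0.25 rad).
It fails at once if the flask is lifted by more than 15 mm off the bench (height (world z) of flask_center above 0.0475 m).
It fails at once if a bystander is moved by more than 20 mm (distance of any of small_flask_center, dapping_center, jar_center, dish_center, hammer, brick from where it was at the start of the episode above 0.02 m).
It also fails if it takes over 72 s, if anything falls off the work surface, if the arm or the gripper's body presses on something with over 40 N, if the wrist force passes 120 N, or if a joint passes its speed limit or range.

## Working session

There is one attempt and no reset: what is moved stays moved. The work goes in short steps, Python scripts to look and compute and a tool call to move; the robot and the scene stay as the last step left them, time stands still between calls to the robot, and variables do not carry over. Pictures are saved under pics/ and viewed, at most 10 in all, crops included, and the job is handed in when it is done.

Besides the shell and the picture viewer there is one more tool, called after "Request:" as name(argument=value, ...), one argument or row to a line, values as JSON. move_arm: Moves the arm, as the interface text tells. Its arguments: {"type":"object","properties":{"moves":{"type":"array"},"grip":{"type":"number"},"grip_force":{"type":"number"}},"required":["moves"]}

```bash
mkdir -p pics; cat > h.py <<'E'
import numpy as np, cv2
from bench import manip
def pts(name):
    im,d=manip.camera(name); p=manip.camera_params(name); K,R,t=[np.array(p[k]) for k in("mtx","R","t")]
    v,u=np.mgrid[0:400,0:640]
    c=np.stack([(u-K[0,2])/K[0,0]*d,(v-K[1,2])/K[1,1]*d,d],-1)
    return im,d,(c-t.reshape(3))@R
E
python3 - <<'E'
from h import *
for n in("scene","top"):
    im,d,P=pts(n); cv2.imwrite(f"pics/{n}0.png",cv2.cvtColor(im,cv2.COLOR_RGB2BGR)); np.savez(f"{n}0.npz",im=im,d=d,P=P)
    print(n,P[200,320],P[100,100],P[300,100],P[100,540],P[300,540])
E
```

```text
scene [ 0.43245683 -0.01981764  0.00203158] [-0.46621445 -1.26695465 -0.41788633] [ 0.86967292 -0.64571587 -0.00154322] [1.49030167 0.04734074 1.35180987] [0.75611824 0.67228443 0.00490961]
top [ 5.08574235e-01 -6.26366908e-03 -3.52358887e-04] [0.83153742 0.69187356 0.00267074] [0.20886974 0.64983939 0.00248878] [ 0.82400137 -0.69909166  0.0033399 ] [ 0.23522876 -0.41400039  0.58171037]
```

View pics/top0.png

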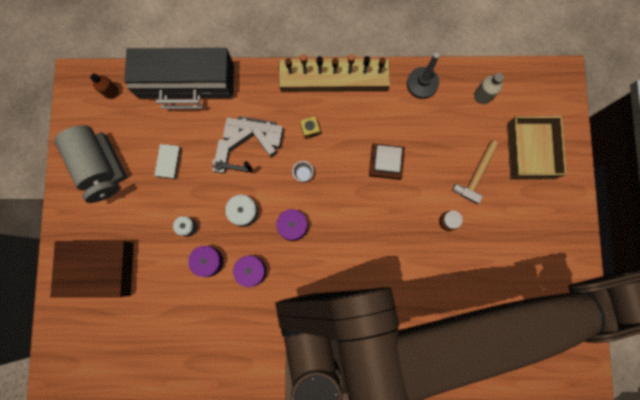

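View pics/scene0.png

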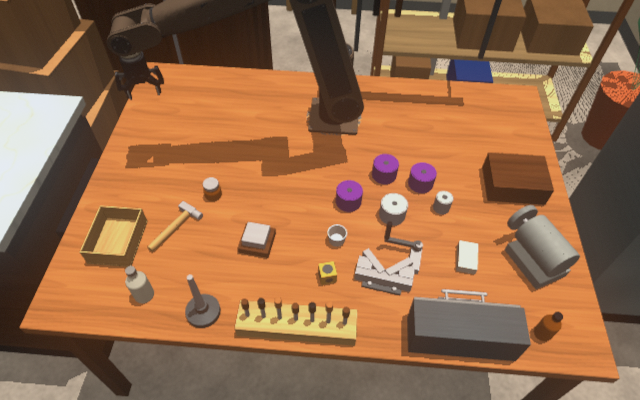

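The large flask candidates in the top view are white/steel at (241,210) and purple at (292,225), (204,261) and (249,271). The white one fits because purple is excluded. The piece at (183,226) is the small flask. I'll confirm with a crop and measure.

```bash
python3 - <<'E'
from h import *
z=np.load("top0.npz"); im,P=z["im"],z["P"]
c=cv2.resize(im[105:285,150:330],None,fx=3.3,fy=3.3,interpolation=cv2.INTER_CUBIC)
cv2.imwrite("pics/crop1.png",cv2.cvtColor(c,cv2.COLOR_RGB2BGR))
from scipy.ndimage import label
for n in("top","scene"):
    z=np.load(n+"0.npz"); P=z["P"]; im=z["im"]
    m=(P[...,2]>.018)&(P[...,2]<.2)&(P[...,0]>.2)&(P[...,0]<.95)&(abs(P[...,1])<.6)
    L,k=label(m); print(n)
    for i in range(1,k+1):
        q=L==i
        if q.sum()<40: continue
        X=P[q]; h=np.percentile(X[:,2],95); T=X[X[:,2]>h-.012]
        a=(np.argwhere(q).mean(0)[::-1]).round()
        (cx,cy),r=cv2.minEnclosingCircle(T[:,:2].astype(np.float32))
        print(a,q.sum(),"h",h.round(3),"mec",round(cx,3),round(cy,3),round(r,3),"rgb",im[q].mean(0).round())
E
```

```text
top
[179.  75.] 5640 h 0.124 mec 0.894 0.418 0.159 rgb [67. 63. 57.]
[334.  74.] 3505 h 0.14 mec 0.899 -0.052 0.146 rgb [135. 111.  67.]
[424.  80.] 796 h 0.165 mec 0.877 -0.329 0.01 rgb [62. 56. 51.]
[489.  88.] 562 h 0.151 mec 0.841 -0.52 0.015 rgb [105.  94.  78.]
[310. 127.] 307 h 0.055 mec 0.729 0.025 0.033 rgb [127. 110.  60.]
[514. 148.] 484 h 0.071 mec 0.659 -0.595 0.09 rgb [77. 59. 35.]
[245. 141.] 1867 h 0.052 mec 0.669 0.212 0.121 rgb [145. 134. 124.]
[478. 175.] 637 h 0.03 mec 0.597 -0.495 0.103 rgb [159. 129.  96.]
[167. 161.] 667 h 0.035 mec 0.628 0.461 0.056 rgb [167. 166. 152.]
[387. 161.] 1072 h 0.065 mec 0.626 -0.211 0.051 rgb [133. 115. 103.]
[303. 169.] 163 h 0.049 mec 0.59 0.045 0.032 rgb [123. 111. 103.]
[122. 174.] 47 h 0.042 mec 0.586 0.597 0.014 rgb [43. 39. 34.]
[111. 186.] 155 h 0.14 mec 0.533 0.594 0.013 rgb [47. 43. 38.]
[241. 210.] 800 h 0.07 mec 0.471 0.226 0.045 rgb [160. 159. 149.]
[292. 225.] 767 h 0.07 mec 0.428 0.076 0.045 rgb [117.  55. 120.]
[451. 220.] 366 h 0.069 mec 0.44 -0.396 0.027 rgb [146. 129. 116.]
[184. 226.] 373 h 0.065 mec 0.425 0.395
[... 859 characters left out ...]
-0.595 0.091 rgb [129.  97.  58.]
[513. 219.] 133 h 0.144 mec 0.535 0.595 0.011 rgb [115.  96.  82.]
[256. 238.] 917 h 0.064 mec 0.627 -0.212 0.053 rgb [168. 142. 125.]
[337. 233.] 219 h 0.048 mec 0.59 0.047 0.033 rgb [158. 140. 128.]
[467. 255.] 569 h 0.035 mec 0.627 0.462 0.058 rgb [217. 216. 201.]
[327. 271.] 327 h 0.054 mec 0.733 0.025 0.035 rgb [172. 143.  76.]
[138. 284.] 667 h 0.15 mec 0.841 -0.519 0.016 rgb [151. 134. 113.]
[201. 306.] 944 h 0.165 mec 0.883 -0.329 0.01 rgb [111.  95.  86.]
[467. 322.] 5624 h 0.124 mec 0.898 0.42 0.159 rgb [114. 105.  98.]
[296. 320.] 4225 h 0.139 mec 0.901 -0.052 0.147 rgb [188. 157.  95.]
[483. 348.] 70 h 0.09 mec 0.948 0.459 0.016 rgb [58. 49. 44.]
```

View pics/crop1.png

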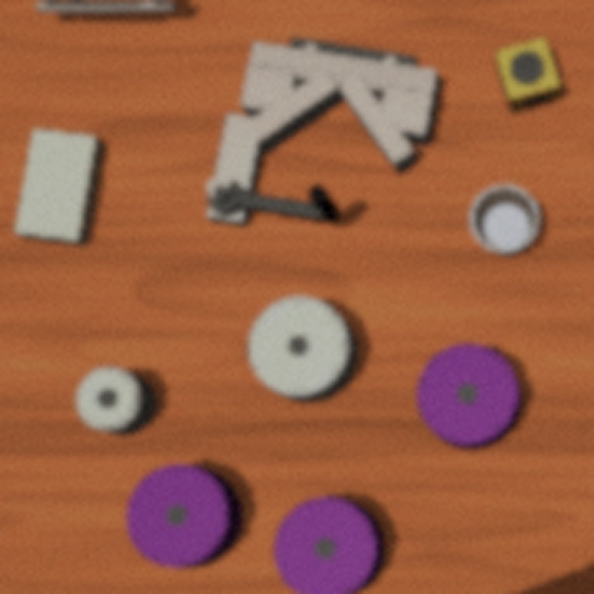

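The crop confirms the large white flask at top px (241,210), the V-block with its apex near (254,132), the lever shut from hub (220,165) to handle (248,167), and three purple decoys. Next I'll fit the block pose.

```bash
python3 - <<'E'
from h import *
p=manip.camera_params("top"); K,R,t=[np.array(p[k]) for k in("mtx","R","t")]; t=t.reshape(3)
def ray(cx,cy,z):
    u,v=cx/3.3+150,cy/3.3+105
    d=R.T@np.linalg.inv(K)@[u,v,1]; o=-R.T@t; return (o+d*(z-o[2])/d[2])[:2]
C=[(342,88,.045,63.6,0),(398,170,.045,0,-63.6),(438,70,.045,115,-87),(252,43,.045,115,87),(230,197,.046,-53.5,85)]
W=np.array([ray(*c[:3]) for c in C]); B=np.array([c[3:] for c in C])/1000
Wc,Bc=W-W.mean(0),B-B.mean(0)
a=np.arctan2((Bc[:,0]*Wc[:,1]-Bc[:,1]*Wc[:,0]).sum(),(Bc*Wc).sum())
Q=np.array([[np.cos(a),-np.sin(a)],[np.sin(a),np.cos(a)]]); o=W.mean(0)-Q@B.mean(0)
print("yaw",np.degrees(a),"origin",o,"res mm",((B@Q.T+o-W)*1000).round(1).tolist(),"pivot",o+Q@[-.0535,.085],W[-1])
for n in("top","scene"):
    z=np.load(n+"0.npz");P=z["P"]
    m=(P[...,2]>.07)&(P[...,2]<.14)&(abs(P[...,0]-.57)<.06)&(abs(P[...,1]-.19)<.06)
    print(n,m.sum(),P[m].mean(0),P[m][:,2].max())
s=manip.sense(); print(s["tcp_pos"],s["orientation"],s["finger_gap"],manip.hold_point_z)
E
```

```text
yaw -8.819068122535478 origin [0.64068422 0.20678232] res mm [[-9.3, 2.1], [-4.1, 1.8], [11.4, -3.3], [11.3, -4.3], [-9.3, 3.8]] pivot [0.60084848 0.29897974] [0.61013429 0.29521979]
top 49 [0.59206005 0.20186591 0.11023369] 0.1290794977976848
scene 68 [0.59930644 0.20368335 0.104343  ] 0.13261381319075802
[ 0.22741712 -0.63491067  0.23007816] [-1.79877905e+02 -1.82024873e-02  1.96968132e+01] 0.08510685664351984 -0.0187
```

```bash
python3 - <<'E'
from h import *
p=manip.camera_params("top"); K,R,t=[np.array(p[k]) for k in("mtx","R","t")]; t=t.reshape(3)
def ray(cx,cy,z):
    u,v=cx/3.3+150,cy/3.3+105
    d=R.T@np.linalg.inv(K)@[u,v,1]; o=-R.T@t; return (o+d*(z-o[2])/d[2])[:2]
C=[(342,88,.045,63.6,0),(398,170,.045,0,-63.6),(230,197,.046,-53.5,85)]
W=np.array([ray(*c[:3]) for c in C]); B=np.array([c[3:] for c in C])/1000
Wc,Bc=W-W.mean(0),B-B.mean(0)
a=np.arctan2((Bc[:,0]*Wc[:,1]-Bc[:,1]*Wc[:,0]).sum(),(Bc*Wc).sum())
Q=np.array([[np.cos(a),-np.sin(a)],[np.sin(a),np.cos(a)]]); o=W.mean(0)-Q@B.mean(0)
e=ray(438,70,.045)-ray(252,43,.045)
print("yaw",np.degrees(a),np.degrees(np.arctan2(e[0],-e[1])),"origin",o,"res",((B@Q.T+o-W)*1000).round(1).tolist())
pv=o+Q@[-.0535,.085]
for th in (0,.3,.6,.9,1.2,1.5,1.85,1.9):
    an=a-np.pi/2-th; print(th,(pv+.1*np.array([np.cos(an),np.sin(an)])).round(4))
print("pivot",pv)
E
```

```text
yaw -9.742358123459878 -8.792705285415053 origin [0.64813825 0.20432306] res [[-2.0, -1.4], [2.4, -0.5], [-0.3, 1.9]]
0 [0.5929 0.1986]
0.3 [0.5645 0.208 ]
0.6 [0.5402 0.2254]
0.9 [0.5221 0.2491]
1.2 [0.5118 0.2772]
1.5 [0.5103 0.3071]
1.85 [0.5197 0.3406]
1.9 [0.522 0.345]
pivot [0.60979332 0.29715041]
```

Request:
move_arm(
  moves=[
    [0.024,0.047,0,3.5],
    [0.024,0.047,0,3.5],
    [0.024,0.047,0,3.5],
    [0.024,0.047,0,3.5],
    [0.024,0.047,0,3.5],
    [0.024,0.047,0,3.5],
    [0.024,0.047,0,3.5],
    [0.024,0.047,0,3.5],
    [0.024,0.047,0,3.5],
    [0.027,0.047,0,3.5],
    [0,0.047,0,3.5],
    [0,0.047,0,3.5],
    [0,0.047,0,3.5],
    [0,0.047,0,3.5],
    [0,0.047,0,3.5],
    [0,0.047,0,3.5],
    [0,0.047,0,3.5],
    [0,0.047,0,3.5],
    [0,0.047,0,3.5],
    [0,0.047,0,3.8],
  ],
  grip=-0.2,
  grip_force=40,
)

```text
time: 2.6
tcp_pos: [0.47, 0.306, 0.2309]
orientation: [-180.0, 0.0, 90.1]
ft_force: [-0.4, 0.2, 1.4]
finger_gap: 0.0513
finger_force: 0.0
```

```bash
python3 -c "
from h import *
s=manip.sense();print(s)"
```

```text
{'time': 2.6, 'joint_positions': array([ 2.27037263e+01,  2.08678173e+00,  1.06590754e+02, -1.18262610e-02,
        7.13621143e+01,  2.25751378e+01]), 'qvel': array([ 37.23477772,  25.55611908, -25.89581368,  -0.20903852,
         0.07610929,   6.87756962]), 'tau': array([ -1.62963599, -32.22359061, -27.3094064 ,   0.0582354 ,
         0.06880556,  -0.05484407]), 'tcp_pos': array([0.47003572, 0.30597842, 0.23085284]), 'orientation': array([-1.79967688e+02,  2.55667235e-02,  9.01323791e+01]), 'ft_force': array([-0.44953962,  0.16142644,  1.44079156]), 'moment': array([ 0.05370104,  0.01001719, -0.0068953 ]), 'finger_force': 0.0, 'finger_gap': 0.05125284457772231}
```

Request:
move_arm(
  moves=[
    [0,0,-0.04,0],
    [0,0,-0.04,0],
    [0,0,-0.04,0],
    [0,0,-0.04,0],
    [0,0,-0.03,0],
    [0,0,-0.019,0],
    [0,-0.01,0,0],
    [0,-0.01,0,0],
    [0,-0.005,0,0],
    [0,-0.004,0,0],
    [0,-0.004,0,0],
    [0,-0.004,0,0],
    [0,-0.004,0,0],
    [0,-0.004,0,0],
    [0,-0.004,0,0],
    [0,-0.004,0,0],
  ],
)

```text
time: 4.6
tcp_pos: [0.4716, 0.2527, 0.0235]
orientation: [179.8, -0.1, 90.0]
ft_force: [-0.3, 4.6, 1.3]
finger_gap: 0.0513
finger_force: 2.6
```

Request:
move_arm(
  moves=[
    [0,-0.004,0,0],
    [0,-0.004,0,0],
    [0,-0.003,0,0],
    [0,0,0,0],
  ],
)

```text
time: 5.1
tcp_pos: [0.4716, 0.2412, 0.0234]
orientation: [179.9, -0.1, 90.0]
ft_force: [0.6, 4.9, 2.3]
finger_gap: 0.0511
finger_force: 2.4
```

Request:
move_arm(
  moves=[
    [0,0.01,0,0],
    [0,0.02,0,0],
    [0,0,0.04,0],
    [0,0,0.05,0],
    [0,0,0.05,0],
    [0.02,-0.011,0.04,0],
    [0.04,-0.022,0,0],
    [0.04,-0.022,0,0],
    [0.0225,-0.016,0,0],
    [0,0,0,0],
    [0,0,0,0],
  ],
  grip=-0.2,
)

```text
time: 6.48
tcp_pos: [0.5921, 0.2005, 0.2015]
orientation: [-179.9, 0.0, 90.0]
ft_force: [-1.3, -0.2, -0.5]
finger_gap: 0.0513
finger_force: 0.0
```

```bash
python3 - <<'E'
from h import *
for n in("top","scene"):
    im,d,P=pts(n)
    m=(P[...,2]>.075)&(P[...,2]<.13)&(abs(P[...,0]-.594)<.04)&(abs(P[...,1]-.20)<.04)
    print(n,m.sum(),P[m].mean(0) if m.any() else 0)
    m=(P[...,2]>.055)&(P[...,2]<.08)&(abs(P[...,0]-.47)<.07)&(abs(P[...,1]-.19)<.07)
    print(m.sum(),cv2.minEnclosingCircle(P[m][:,:2].astype(np.float32)) if m.any() else 0)
    cv2.imwrite(f"pics/{n}1.png",cv2.cvtColor(cv2.resize(im[100:300,300:500] if n=="scene" else im[100:300,140:340],None,fx=3,fy=3,interpolation=2),cv2.COLOR_RGB2BGR))
E
```

```text
top 0 0
306 ((0.47137755155563354, 0.18497872352600098), 0.04316398873925209)
scene 64 [0.60054734 0.20305646 0.10536424]
373 ((0.46849584579467773, 0.1662495732307434), 0.06366478651762009)
```

View pics/scene1.png

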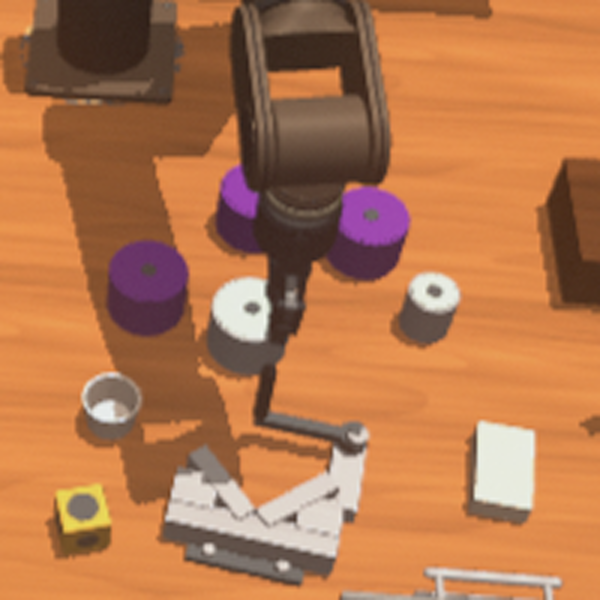

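Request:
move_arm(
  moves=[
    [0.002,0,-0.04,0],
    [0,0,-0.04,0],
    [0,0,-0.035,0],
    [0,0,0,0],
  ],
)

```text
time: 7.08
tcp_pos: [0.5916, 0.1998, 0.0838]
orientation: [-179.6, 0.1, 90.1]
ft_force: [-0.9, -0.1, 0.4]
finger_gap: 0.0511
finger_force: 0.0
```

Request:
move_arm(
  moves=[
    [0,0,0,0],
    [0,0,0,0],
    [0,0,0,0],
    [0,0,0,0],
    [0,0,0,0],
    [0,0,0,0],
  ],
  grip=1,
  grip_force=30,
)

```text
time: 7.82
tcp_pos: [0.5963, 0.2, 0.09]
orientation: [179.8, -0.1, 90.0]
ft_force: [-1.7, -0.0, 6.8]
finger_gap: 0.0152
finger_force: 29.9
```

```bash
python3 - <<'E'
import numpy as np
p=lambda th:.1*np.array([np.cos(np.radians(-99.2)-th),np.sin(np.radians(-99.2)-th)])
t=np.linspace(0,1.85,21)
print([[round(float(x),4) for x in p(b)-p(a)] for a,b in zip(t,t[1:])])
E
```

```text
[[-0.009, 0.0019], [-0.0088, 0.0027], [-0.0085, 0.0035], [-0.0082, 0.0043], [-0.0078, 0.005], [-0.0073, 0.0057], [-0.0067, 0.0064], [-0.0061, 0.007], [-0.0054, 0.0075], [-0.0047, 0.008], [-0.0039, 0.0084], [-0.0031, 0.0087], [-0.0023, 0.009], [-0.0015, 0.0091], [-0.0006, 0.0092], [0.0002, 0.0092], [0.0011, 0.0092], [0.0019, 0.009], [0.0027, 0.0088], [0.0035, 0.0085]]
```

Request:
move_arm(
  moves=[
    [-0.009,0.0019,0.004,-5.3],
    [-0.0088,0.0027,0,-5.3],
    [-0.0085,0.0035,0,-5.3],
    [-0.0082,0.0043,0,-5.3],
    [-0.0078,0.005,0,-5.3],
    [-0.0073,0.0057,0,-5.3],
    [-0.0067,0.0064,0,-5.3],
    [-0.0061,0.007,0,-5.3],
    [-0.0054,0.0075,0,-5.3],
    [-0.0047,0.008,0,-5.3],
  ],
)

```text
time: 9.07
tcp_pos: [0.5215, 0.2519, 0.0901]
orientation: [-180.0, 0.1, 36.9]
ft_force: [0.6, 2.4, -5.3]
finger_gap: 0.0149
finger_force: 30.4
```

Request:
move_arm(
  moves=[
    [-0.0039,0.0084,0,-5.3],
    [-0.0031,0.0087,0,-5.3],
    [-0.0023,0.009,0,-5.3],
    [-0.0015,0.0091,0,-5.3],
    [-0.0006,0.0092,0,-5.3],
    [0.0002,0.0092,0,-5.3],
    [0.0011,0.0092,0,-5.3],
    [0.0019,0.009,0,-5.3],
    [0.0027,0.0088,0,-5.3],
    [0.0035,0.0085,0,-5.3],
    [0,0,0,0],
  ],
)

```text
time: 10.45
tcp_pos: [0.5159, 0.3428, 0.0902]
orientation: [180.0, 0.6, -16.0]
ft_force: [-11.8, 4.9, 0.9]
finger_gap: 0.015
finger_force: 31.1
```

Request:
move_arm(
  moves=[
    [-0.002,0.001,0,0],
    [0.001,0.002,0,0],
    [0.001,0.002,0,0],
    [0,0,0,0],
  ],
)

```text
time: 10.95
tcp_pos: [0.5174, 0.3458, 0.0902]
orientation: [179.8, 0.4, -16.0]
ft_force: [-7.1, 1.9, 0.2]
finger_gap: 0.0152
finger_force: 31.0
```

Request:
move_arm(
  moves=[
    [0,0,0,0],
    [0,0,0,0],
    [0,0,0,0],
    [0,0,0.03,0],
    [0,0,0.04,0],
    [0,0,0.04,0],
    [-0.03,-0.04,0,4],
    [-0.03,-0.04,0,4],
    [-0.03,-0.04,0,4],
    [-0.02,-0.03,0,4],
    [0,0,0,0],
    [0,0,0,0],
  ],
  grip=-0.2,
)

```text
time: 12.45
tcp_pos: [0.4113, 0.1958, 0.202]
orientation: [-180.0, -0.1, -0.1]
ft_force: [0.5, -0.3, -0.5]
finger_gap: 0.0516
finger_force: 0.0
```

```bash
python3 - <<'E'
from h import *
for n in("top","scene"):
    im,d,P=pts(n)
    m=(P[...,2]>.075)&(P[...,2]<.13)&(abs(P[...,0]-.517)<.04)&(abs(P[...,1]-.346)<.04)
    print(n,m.sum(),P[m].mean(0) if m.any() else 0)
    m=(P[...,2]>.058)&(P[...,2]<.08)&(abs(P[...,0]-.47)<.07)&(abs(P[...,1]-.19)<.06)&(im.min(2)>100)
    T=P[m][:,:2]
    print(m.sum(),cv2.minEnclosingCircle(T.astype(np.float32)),T.min(0),T.max(0))
    cv2.imwrite(f"pics/{n}2.png",cv2.cvtColor(cv2.resize(im[100:300,300:500] if n=="scene" else im[100:300,140:340],None,fx=3,fy=3,interpolation=2),cv2.COLOR_RGB2BGR))
E
```

```text
top 45 [0.51977363 0.34033917 0.1115526 ]
143 ((0.5021434426307678, 0.17796006798744202), 0.026555577293038368) [0.48143589 0.15431066] [0.51498278 0.20160946]
scene 65 [0.52566429 0.34291428 0.10648966]
438 ((0.47271406650543213, 0.19395829737186432), 0.046910084784030914) [0.4261778  0.15136065] [0.51901864 0.23460513]
```

View pics/scene2.png

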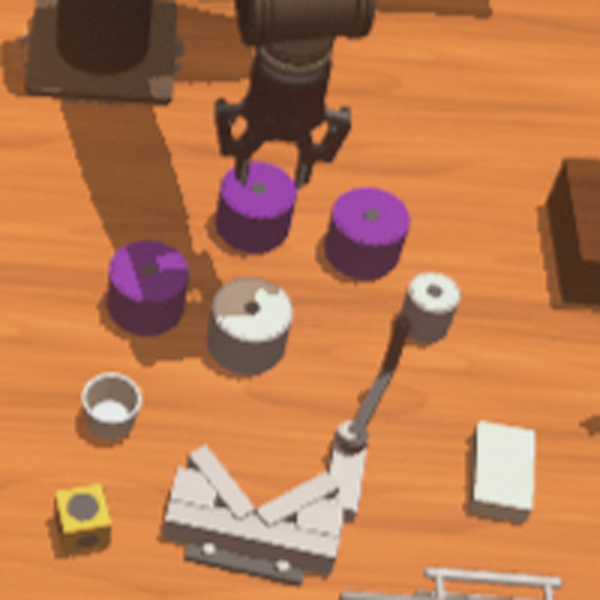

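Request:
move_arm(
  moves=[
    [0,-0.002,-0.05,0],
    [0,0,-0.05,0],
    [0,0,-0.045,0],
    [0,0,-0.033,0],
    [0,0,0,0],
  ],
)

```text
time: 13.18
tcp_pos: [0.4085, 0.1936, 0.0207]
orientation: [179.9, 0.4, 0.0]
ft_force: [-0.0, -0.0, -0.2]
finger_gap: 0.0513
finger_force: 0.0
```

Request:
move_arm(
  moves=[
    [0.0065,0.0014,0,-0.46],
    [0.0065,0.0014,0,-0.46],
    [0.0065,0.0014,0,-0.46],
    [0.0065,0.0014,0,-0.46],
    [0.0065,0.0014,0,-0.46],
    [0.0065,0.0014,0,-0.46],
    [0.0065,0.0014,0,-0.46],
    [0.0065,0.0014,0,-0.46],
    [0.0065,0.0014,0,-0.46],
    [0.0065,0.0014,0,-0.46],
    [0.0065,0.0014,0,-0.46],
    [0.0065,0.0014,0,-0.46],
    [0.0065,0.0014,0,-0.46],
    [0.0065,0.0014,0,-0.46],
    [0.0065,0.0014,0,-0.46],
    [0.0065,0.0014,0,-0.46],
    [0.0065,0.0014,0,-0.46],
    [0.0065,0.0014,0,-0.46],
    [0.0065,0.0014,0,-0.46],
    [0.0065,0.0014,0,-0.46],
  ],
)

```text
time: 15.68
tcp_pos: [0.54, 0.2218, 0.0243]
orientation: [180.0, 0.2, -9.2]
ft_force: [-5.0, -1.1, 2.8]
finger_gap: 0.0513
finger_force: 3.0
```

```bash
python3 - <<'E'
from h import *
n="scene"
im,d,P=pts(n)
m=(P[...,2]>.058)&(P[...,2]<.08)&(abs(P[...,0]-.59)<.06)&(abs(P[...,1]-.21)<.06)&(im.min(2)>100)
T=P[m][:,:2]
print(m.sum(),cv2.minEnclosingCircle(T.astype(np.float32)),T.min(0),T.max(0))
cv2.imwrite(f"pics/{n}3.png",cv2.cvtColor(cv2.resize(im[150:320,310:480],None,fx=3,fy=3,interpolation=2),cv2.COLOR_RGB2BGR))
E
```

```text
494 ((0.5889280438423157, 0.21375760436058044), 0.04559754952788353) [0.54554471 0.17241267] [0.63261184 0.25569888]
```

View pics/scene3.png

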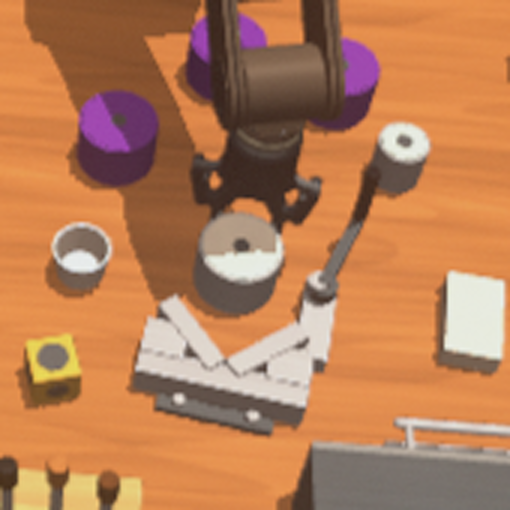

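The flask is upright and cradled at (0.589, 0.214), centred on the mouth (crop px 240,255). The next step is pushing it home.

Request:
move_arm(
  moves=[
    [0.004,-0.00065,0,0],
    [0.004,-0.00065,0,0],
    [0.004,-0.00065,0,0],
    [0.004,-0.00065,0,0],
    [0.004,-0.00065,0,0],
    [0.004,-0.00065,0,0],
    [0.004,-0.00065,0,0],
    [0.004,-0.00065,0,0],
    [0.004,-0.00065,0,0],
    [0.004,-0.00065,0,0],
    [0.004,-0.00065,0,0],
    [0.004,-0.00065,0,0],
    [0.004,-0.00065,0,0],
  ],
)

```text
time: 17.35
tcp_pos: [0.592, 0.2138, 0.0243]
orientation: [-180.0, 0.1, -9.2]
ft_force: [-5.1, 0.5, 3.0]
finger_gap: 0.0509
finger_force: 3.5
```

Request:
move_arm(
  moves=[
    [0.002,-0.0003,0,0],
    [0.002,-0.0003,0,0],
  ],
)

```text
time: 17.6
tcp_pos: [0.596, 0.2131, 0.0242]
orientation: [-180.0, 0.1, -9.2]
ft_force: [-5.4, 0.9, 3.4]
finger_gap: 0.0511
finger_force: 3.6
```

Request:
move_arm(
  moves=[
    [0.002,-0.0003,0,0],
    [0.002,-0.0003,0,0],
  ],
)

```text
time: 17.85
tcp_pos: [0.5972, 0.2129, 0.0241]
orientation: [179.9, 0.6, -9.2]
ft_force: [-16.6, 2.8, 11.5]
finger_gap: 0.0512
finger_force: 9.2
```

Request:
move_arm(
  moves=[
    [0.0015,-0.00025,0,0],
    [0.0015,-0.00025,0,0],
  ],
)

```text
time: 18.1
tcp_pos: [0.5973, 0.2131, 0.0241]
orientation: [179.9, 1.0, -9.2]
ft_force: [-24.5, 4.8, 16.1]
finger_gap: 0.0513
finger_force: 12.6
```

Request:
move_arm(
  moves=[
    [0.0003,0.002,0,0],
    [0,0,0,0],
    [0,0,0,0],
  ],
)

```text
time: 18.48
tcp_pos: [0.5988, 0.2144, 0.0238]
orientation: [179.9, 0.8, -9.3]
ft_force: [-17.5, 1.1, 12.0]
finger_gap: 0.0512
finger_force: 10.0
```

Request:
move_arm(
  moves=[
    [-0.0006,-0.004,0,0],
    [0,0,0,0],
    [0,0,0,0],
  ],
)

```text
time: 18.85
tcp_pos: [0.5986, 0.2136, 0.0235]
orientation: [-179.8, 0.7, -9.2]
ft_force: [-15.4, 11.2, 7.7]
finger_gap: 0.0515
finger_force: 12.2
```

```bash
python3 - <<'E'
from h import *
n="scene"
im,d,P=pts(n)
m=(P[...,2]>.058)&(P[...,2]<.08)&(abs(P[...,0]-.645)<.06)&(abs(P[...,1]-.205)<.06)&(im.min(2)>100)
T=P[m][:,:2]
print(m.sum(),cv2.minEnclosingCircle(T.astype(np.float32)),T.min(0),T.max(0))
cv2.imwrite(f"pics/{n}4.png",cv2.cvtColor(cv2.resize(im[200:310,340:450],None,fx=5,fy=5,interpolation=2),cv2.COLOR_RGB2BGR))
E
```

```text
530 ((0.6470625996589661, 0.20722469687461853), 0.0462077297270298) [0.60413383 0.16414272] [0.69316909 0.24814589]
```

View pics/scene4.png

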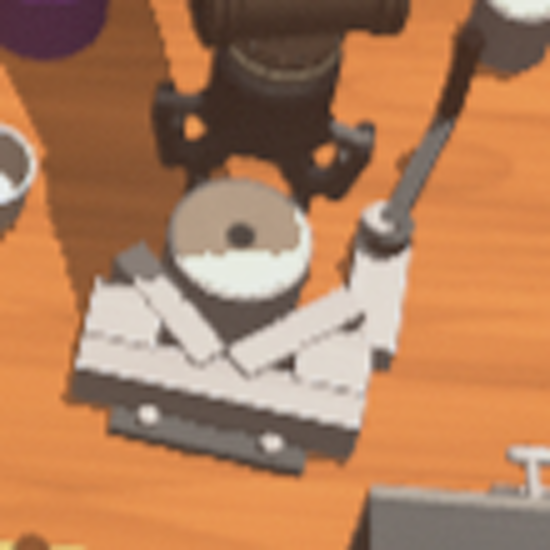

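The wiggle advanced the flask about 1.5 mm, so it had been hanging on the −y face. I'll recentre and press again.

Request:
move_arm(
  moves=[
    [0.0003,0.003,0,0],
    [0.001,0,0,0],
    [0,0,0,0],
  ],
)

```text
time: 19.27
tcp_pos: [0.5992, 0.2144, 0.0234]
orientation: [180.0, 0.8, -9.2]
ft_force: [-17.8, 5.5, 10.0]
finger_gap: 0.0515
finger_force: 10.6
```

Request:
move_arm(
  moves=[
    [0.0007,0.0015,0,0],
    [0,0.0015,0,0],
    [0,0,0,0],
  ],
)

```text
time: 19.65
tcp_pos: [0.6012, 0.2161, 0.0233]
orientation: [179.9, 0.6, -9.2]
ft_force: [-13.7, 1.6, 7.4]
finger_gap: 0.0515
finger_force: 7.7
```

Request:
move_arm(
  moves=[
    [0.001,-0.0015,0,0],
    [0,-0.001,0,0],
    [0,0,0,0],
    [0,0,0,0],
  ],
)

```text
time: 20.15
tcp_pos: [0.6013, 0.2158, 0.0232]
orientation: [-179.9, 0.7, -9.2]
ft_force: [-14.7, 7.1, 8.1]
finger_gap: 0.0514
finger_force: 11.2
```

Request:
move_arm(
  moves=[
    [0.001,0.003,0,0],
    [0.001,0.001,0,0],
    [0,0,0,0],
    [0,0,0,0],
  ],
)

```text
time: 20.65
tcp_pos: [0.6035, 0.2178, 0.023]
orientation: [179.9, 0.7, -9.3]
ft_force: [-14.8, 1.3, 7.6]
finger_gap: 0.0511
finger_force: 8.3
```

Request:
move_arm(
  moves=[
    [0.001,0.002,0,0],
    [0.001,0.001,0,0],
    [0,0,0,0],
    [0,0,0,0],
  ],
)

```text
time: 21.15
tcp_pos: [0.6044, 0.2185, 0.0229]
orientation: [179.6, 0.9, -9.3]
ft_force: [-16.8, -5.2, 11.1]
finger_gap: 0.0512
finger_force: 10.1
```

Request:
move_arm(
  moves=[
    [0.001,0.001,0,0],
    [0.001,0.001,0,0],
    [0,0,0,0],
    [0,0,0,0],
  ],
)

```text
time: 21.65
tcp_pos: [0.6044, 0.2186, 0.0227]
orientation: [179.3, 1.2, -9.3]
ft_force: [-23.5, -11.2, 17.1]
finger_gap: 0.0509
finger_force: 13.9
```

Request:
move_arm(
  moves=[
    [0.001,-0.0015,0,0],
    [0,-0.0015,0,0],
    [0,0,0,0],
    [0,0,0,0],
  ],
)

```text
time: 22.15
tcp_pos: [0.6045, 0.2184, 0.0226]
orientation: [179.6, 1.3, -9.3]
ft_force: [-26.0, -3.8, 15.3]
finger_gap: 0.0513
finger_force: 16.6
```

```bash
python3 - <<'E'
from h import *
im,d,P=pts("scene")
m=(P[...,2]>.058)&(P[...,2]<.08)&(abs(P[...,0]-.65)<.06)&(abs(P[...,1]-.21)<.06)&(im.min(2)>100)
T=P[m][:,:2]
print(m.sum(),cv2.minEnclosingCircle(T.astype(np.float32)))
cv2.imwrite("pics/scene5.png",cv2.cvtColor(cv2.resize(im[200:310,340:450],None,fx=5,fy=5,interpolation=2),cv2.COLOR_RGB2BGR))
E
```

```text
537 ((0.6524861454963684, 0.2100464105606079), 0.045831598341464996)
```

View pics/scene5.png

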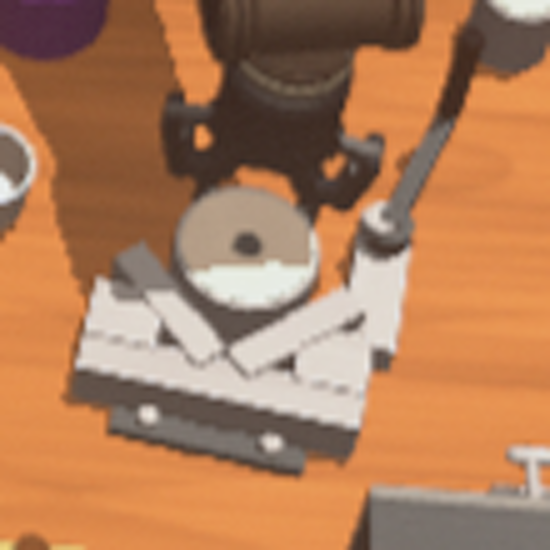

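The flask now resists pressing in both lateral directions and sits at (0.6525, 0.210) in the picture, so it is seated on both faces. I'll back off and go above the handle.

Request:
move_arm(
  moves=[
    [-0.005,0.0008,0,0],
    [-0.01,0.0016,0,0],
    [-0.02,0.0032,0,0],
    [-0.01,0.0016,0,0],
    [0,0,0.05,0],
    [0,0,0.05,0],
    [0,0,0.05,-2],
    [0,0,0.03,-3],
    [-0.02,0.04,0,-2],
    [-0.02,0.05,0,0],
    [0,0.02,0,0],
    [0,0,0,0],
    [0,0,0,0],
  ],
)

```text
time: 23.82
tcp_pos: [0.5289, 0.3353, 0.2032]
orientation: [180.0, -0.0, -16.2]
ft_force: [0.3, 0.2, 0.8]
finger_gap: 0.0511
finger_force: 0.0
```

```bash
python3 - <<'E'
from h import *
for n in("top","scene"):
    im,d,P=pts(n)
    m=(P[...,2]>.075)&(P[...,2]<.13)&(abs(P[...,0]-.521)<.04)&(abs(P[...,1]-.342)<.04)
    print(n,m.sum(),P[m].mean(0) if m.any() else 0)
    m=(P[...,2]>.058)&(P[...,2]<.08)&(abs(P[...,0]-.65)<.06)&(abs(P[...,1]-.21)<.06)&(im.min(2)>100)
    print(m.sum(),cv2.minEnclosingCircle(P[m][:,:2].astype(np.float32)))
E
```

```text
top 6 [0.52030237 0.3359918  0.08794581]
628 ((0.6513960957527161, 0.20886237919330597), 0.045638639479875565)
scene 63 [0.52599689 0.34279433 0.10701895]
573 ((0.6521338224411011, 0.21243128180503845), 0.04902719706296921)
```

Request:
move_arm(
  moves=[
    [-0.009,0.008,0,0],
    [0,0,-0.04,0],
    [0,0,-0.04,0],
    [0,0,-0.032,0],
    [0,0,0,0],
  ],
)

```text
time: 24.55
tcp_pos: [0.5167, 0.3431, 0.088]
orientation: [179.7, 0.3, -16.2]
ft_force: [-0.8, 0.9, -0.2]
finger_gap: 0.0512
finger_force: 0.0
```

Request:
move_arm(
  moves=[
    [0,0,0,0],
    [0,0,0,0],
    [0,0,0,0],
    [0,0,0,0],
    [0,0,0,0],
    [0,0,0,0],
  ],
  grip=1,
  grip_force=30,
)

```text
time: 25.3
tcp_pos: [0.5206, 0.3449, 0.0938]
orientation: [-179.9, -0.2, -16.2]
ft_force: [-1.8, 0.3, 6.0]
finger_gap: 0.0145
finger_force: 29.8
```

Request:
move_arm(
  moves=[
    [-0.0035,-0.0085,0.004,5.3],
    [-0.0027,-0.0088,0,5.3],
    [-0.0019,-0.009,0,5.3],
    [-0.0011,-0.0092,0,5.3],
    [-0.0002,-0.0092,0,5.3],
    [0.0006,-0.0092,0,5.3],
    [0.0015,-0.0091,0,5.3],
    [0.0023,-0.009,0,5.3],
    [0.0031,-0.0087,0,5.3],
    [0.0039,-0.0084,0,5.3],
  ],
)

```text
time: 26.55
tcp_pos: [0.5234, 0.2557, 0.094]
orientation: [179.9, -0.4, 36.9]
ft_force: [9.9, 6.3, -12.6]
finger_gap: 0.0153
finger_force: 30.0
```

Request:
move_arm(
  moves=[
    [0.0047,-0.008,0,5.3],
    [0.0054,-0.0075,0,5.3],
    [0.0061,-0.007,0,5.3],
    [0.0067,-0.0064,0,5.3],
    [0.0073,-0.0057,0,5.3],
    [0.0078,-0.005,0,5.3],
    [0.0082,-0.0043,0,5.3],
    [0.0085,-0.0035,0,5.3],
    [0.0088,-0.0027,0,5.3],
  ],
)

```text
time: 27.68
tcp_pos: [0.5844, 0.2059, 0.0939]
orientation: [-180.0, -0.1, 84.6]
ft_force: [3.1, 4.4, -5.4]
finger_gap: 0.0149
finger_force: 30.7
```

Request:
move_arm(
  moves=[
    [0.006,-0.001,0,5],
    [0.004,-0.0007,0,0],
    [0,0,0,0],
  ],
)

```text
time: 28.05
tcp_pos: [0.5937, 0.2035, 0.094]
orientation: [-179.9, -0.0, 89.5]
ft_force: [-0.2, 2.8, -6.2]
finger_gap: 0.0146
finger_force: 30.6
```

Request:
move_arm(
  moves=[
    [0.002,-0.0003,0,0],
    [0.002,-0.0003,0,0],
    [0,0,0,0],
  ],
)

```text
time: 28.42
tcp_pos: [0.5963, 0.2029, 0.094]
orientation: [-179.6, 0.0, 89.5]
ft_force: [-6.8, 2.3, -5.2]
finger_gap: 0.0148
finger_force: 30.9
```

Request:
move_arm(
  moves=[
    [0.002,-0.0003,0,0],
    [0,0,0,0],
    [0,0,0,0],
  ],
)

```text
time: 28.8
tcp_pos: [0.5963, 0.2028, 0.0939]
orientation: [-179.3, 0.0, 89.5]
ft_force: [-12.7, 3.5, -2.1]
finger_gap: 0.0153
finger_force: 31.9
```

Request:
move_arm(
  moves=[
    [0,0,0,0],
    [0,0,0,0],
    [0,0,0,0],
    [0,0,0,0],
    [0,0,0.03,0],
    [0,0,0.04,0],
    [0,0,0.05,0],
    [-0.04,-0.04,0.04,0],
    [-0.04,-0.06,0,0],
    [-0.02,-0.06,0,0],
    [0,-0.06,0,0],
    [0,-0.06,0,0],
    [0,-0.05,0,0],
    [0,0,0,0],
    [0,0,0,0],
  ],
  grip=-0.2,
)

```text
time: 30.68
tcp_pos: [0.5102, -0.1148, 0.2514]
orientation: [180.0, -0.0, 89.5]
ft_force: [0.2, -0.3, 1.0]
finger_gap: 0.0514
finger_force: 0.0
```

```bash
python3 - <<'E'
from h import *
for n in("top","scene"):
    im,d,P=pts(n)
    m=(P[...,2]>.075)&(P[...,2]<.13)&(abs(P[...,0]-.594)<.06)&(abs(P[...,1]-.20)<.06)
    print(n,m.sum(),P[m].mean(0) if m.any() else 0)
    m=(P[...,2]>.058)&(P[...,2]<.08)&(abs(P[...,0]-.65)<.06)&(abs(P[...,1]-.21)<.06)&(im.min(2)>100)
    print(m.sum(),cv2.minEnclosingCircle(P[m][:,:2].astype(np.float32)))
    if n=="top": cv2.imwrite("pics/top6.png",cv2.cvtColor(cv2.resize(im[105:285,150:330],None,fx=3.3,fy=3.3,interpolation=2),cv2.COLOR_RGB2BGR))
E
```

```text
top 48 [0.59477113 0.2012122  0.11047525]
624 ((0.6521754860877991, 0.20960938930511475), 0.04484272003173828)
scene 65 [0.60041715 0.20304529 0.10578398]
570 ((0.653475821018219, 0.20904535055160522), 0.0463264174759388)
```

View pics/top6.png

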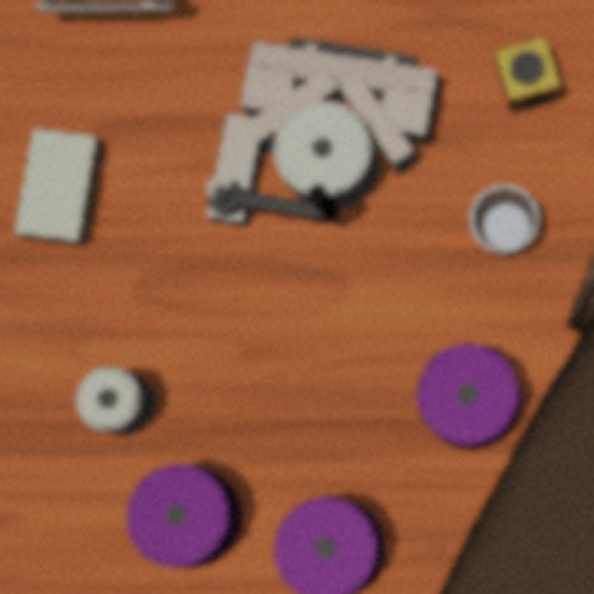

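The flask sits in the V at crop (322,148). The lever is shut against its stop, with hub (230,198) and handle (320,203) where they started. The other objects in view have not moved.

```bash
python3 -c "
from bench import manip
print(manip.finish_job())"
```

```text
the job is handed in; nothing more can be done
None
```

I handed the job in at about 31 s: the flask is seated against both faces of the V, the lever is shut at its stop, and no bystander I could see in the last view had moved; the hand-in returned no verdict.

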